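# Feed one tin and pack it

## Robot

A 6-joint arm with a two-finger parallel gripper is mounted at the origin on the work surface. World frame = base frame: x ahead of the robot, y to its left, z up, the work surface at z = 0. Lengths are in m, angles in rad, forces in N, time in s.
With the tool pointing down it reaches from about 0.35 to 0.975 m from the base axis. Payload 17.4 kg.
Tool frame: the origin (TCP) lies on the centre line of the jaws, within the pads' length; the fingertips stand ctrl.tip_reach ahead of it and the grasp point (between the pads) lies 5 mm behind it (ctrl.tip_reach is the distance from the TCP to the fingertips, in m); y points along the fingers, x is the direction in which the jaws open and shut, and the axes are right-handed (so a half turn about y gives the same grasp; the last joint's range is limited). The gripper opens to 85 mm and grips with 20 to 120 N. Pads are 22 mm wide; open, the fingers measure 114 mm over their backs; the gripper's body (76 mm by 85 mm) begins 54 mm behind the grasp point. The pads swing forward as they close: fully open they stand 13 mm farther back than shut.
Start: joints at [-1.311, 0.116, 1.442, -0, 1.584, -0.038], TCP at [0.198, -0.645, 0.245] pointing down, gripper open.
Joint ranges: [-2.83, 2.83], [-0.83, 2.19], [0.07, 2.5], [-1.14, 4.28], [0.01, 3], [-2.97, 2.97]. Speed limits (rad/s): [1.89, 1.89, 2.22, 3.14, 3.14, 3.14].

## Interface

Orientations are given as a unit quaternion [w, x, y, z].
In Python, from bench import ctrl, imaging, workorder gives the robot as it stands.
- The arm moves only by the tool send_rows, never from a script. Its argument "rows" is a list of rows, each a list of 3 entries, a list of its own where there are three numbers: the closure, from 0 (fully open) to 1 (shut), then the shift along the tool's x, y, z in units of 40 mm (1.0 is 40 mm), then the turn about the tool's y in units of 5 degrees (1.0 is 5 degrees). In form: [[hand, [tx, ty, tz], roll], ...]. A call has 1 to 10 rows; each row shifts and turns the commanded pose from where the row before left it, along the tool's axes as they then stand; what a row does not reach is not made up. A row lasts 1/12 s, in which the tool goes at most 41.7 mm and 7.16 degrees, less where a joint would pass 70% of its speed; a pose out of reach is approached as far as the arm can. A call is refused whole if a number of a shift passes 1 or a number of a turn 1, either way. A call with a gripper value outside its range is refused whole. The fingers move at their own pace and stop on an object; "force" is the grip in N (left out, the last holds). Time passes only in rows, so rows that do not move let the fingers close. It gives the time, the measured TCP pose, the force and the opening at its end, in the units of the state.
- ctrl.read_state(): the state, without advancing time (a new reading comes with each control period).
- imaging.get_image(name): name is "side" or "top"; returns the picture (480x640x3 uint8, blue, green, red); there is no depth.
- imaging.calibration(name): a dict with "fx", "fy", "cx", "cy" (pixels), "dist_coeffs" ([k1, k2, p1, p2, k3] as OpenCV has them; the pictures are not rectified), "origin" and "attitude" of the camera in the world. Camera axes: x right, y down, z forward; pixel columns grow to the right and rows downward; lengths in m; the calibration is good to about 2 mm. A picture is of the moment at which its call begins. calibration takes no time and is no camera call.
- workorder.finish_job(): hands the job in, once; it reports no verdict.
The state is a dict: "clock": time; "joint_positions": joint angles; "joint_velocities": joint speeds; "tau": joint torques, N m; "tcp_pos": TCP position; "ee_rot": TCP orientation; "wrist_force": force on the tool from outside, world axes, zero at the start; "torque": the same for the moment, N m; "grip_width": finger opening in m.
Only numpy, scipy, OpenCV 4.12 (cv2) and the standard library are available. Lean on these libraries where they do the work, as an engineer would, in place of code of your own. Each camera call takes 0.05 s, during which the arm holds its last target.

## Task

Press the red pad of the tin feeder all the way down so that one tin rolls out to the front lip, and let the rocker come back up by itself. Then lay that tin, on its side like its neighbours, centred in the empty nest of the gift box; set it down rather than dropping it. Feed no second tin and leave the packed tins and the other things on the bench where they are.

Things in the scene. Friction and masses are not known exactly. Their poses are not given: they have to be found in the camera images.
- rocker (a joint): angle of the feeder's rocker in rad: 0 at rest (red pad up), 0.52 fully pressed (stop). It is a see-saw across the feeder: pushing the red pad down drops the front gate pin and tips up the rear gate pin and the brass counterweight, so exactly one tin rolls away and the next is held. The counterweight brings it back to 0 when let go; about 4 N on the pad press it, all along the stroke.
- pad_top (a point): centre of the top face of the red press pad (36 x 40 mm) beside the feeder; it moves with the rocker, from 56 mm above the table at rest straight down to 29 mm at full stroke. The pad circles the rocker's axis, 52 mm away. Keep it down about a second so that the tin can roll clear of the gate before the front pin comes up again; it is then at rest at the lip within another second.
- rocker_axis (a point): point on the rocker's axis in the feeder's middle plane, 46 mm above the table; the axis is the feeder's y. The pad's centre is 50 mm towards the lip and 70 mm to the feeder's +y side of it
- feeder: fixed aluminium gravity feeder, a sloping track 350 mm long and 70 mm wide on legs; origin on the table under the gate, x points up the slope away from the lip, y is the direction of the tins' axes, towards the red pad. Side guides 30 mm above the rails end 40 mm uphill of the pocket; at the pocket they stand only 5 mm above the rails and the lip 18 mm, so that a tin there can be taken by its two ends
- pocket (a point): centre of a tin that has rolled to the front lip, 105 mm before the gate, 73 mm above the table
- tin1_center (a point): centre of the front tin in the feeder, the one that is fed: green-labelled metal tin, 52 mm diameter, 60 mm long, about 0.1 kg; its y axis is the tin's axis (it rolls, so x and z turn)
- tin2_center (a point): centre of the second tin in the feeder, same make; it moves down by one place when the rocker returns
- tin3_center (a point): centre of the third tin in the feeder
- tin4_center (a point): centre of the last tin in the feeder
- giftbox: fixed low blue gift box 214 x 134 mm, walls 18 mm high, with 34 mm of free floor beyond each end of a packed tin; origin on the table under its centre; three card nests side by side along its x, 68 mm apart, tins lie along its y
- nest_empty: the empty card nest, a V trough 44 mm long, 66 mm wide and 27 mm high, its trough along its own y; origin at its underside, 3 mm above the table
- nest_empty_seat (a point): where the centre of a tin lying in the empty nest must be, 40 mm above the table
- packed_b_center (a point): centre of a tin already packed in the box, to be left alone
- packed_c_center (a point): centre of the other packed tin, to be left alone
- tape: roll of brown packing tape, 96 mm across, 48 mm high; origin at its underside; a bystander, leave it alone
- tape_gun: black desk tape dispenser 150 x 50 mm, 75 mm high; origin at its underside; a bystander, leave it alone
- scoop: aluminium scoop, 195 mm long; origin at its underside; a bystander, leave it alone
- spare_tin: black-labelled tin standing upright, 60 mm high; origin at its underside; a bystander, leave it alone
- cutter: yellow box knife, 155 mm long, lying between feeder and box; origin at its underside; a bystander, leave it alone
- stamp: wooden hand stamp, 62 mm high; origin at its underside; a bystander, leave it alone
Things that resemble listed ones, but are neither listed nor needed, are in the scene too. What is shaped like the part that bears tin1_center but blue, brown or purple is not meant.

How it is judged:
On the way, in this order (a step that is already met when the one before it is completed fails the run):
1. the red pad is pressed all the way down (value of joint rocker above 0.44 rad), for 0.1 s.
2. the front tin lies at the feeder's lip and the rocker is back up (distance between tin1_center and pocket below 0.012 m and value of joint rocker below 0.06 rad and linear speed of tin1 below 0.03 m/s), for 0.1 s.
At the end, for the whole second after the job is handed in: The fed tin lies at rest on its side in the empty nest: centre within 10 mm of the seat point, seated to 4 mm, axis within 7 degrees of the trough; the rocker is back up; the other three tins are still in the feeder behind the gate; the two packed tins have not moved over 12 mm (horizontal distance between tin1_center and nest_empty_seat below 0.01 m and z of tin1_center in the frame of nest_empty_seat between -0.005 and 0.004 m and angle between the y axis of tin1 and the y axis of nest_empty, either way round below 0.12 rad and linear speed of tin1 below 0.02 m/s and value of joint rocker below 0.06 rad and x of each of tin2_center, tin3_center, tin4_center in the frame of feeder above -0.02 m and z of each of tin2_center, tin3_center, tin4_center in the frame of feeder below 0.13 m and distance between each of tin2_center, tin3_center, tin4_center and feeder below 0.26 m and distance of each of packed_b_center, packed_c_center from where it was at the start of the episode below 0.012 m); the robot touches nothing.
It fails at once if the tin is let go more than 20 mm above the nest (horizontal distance between tin1_center and nest_empty_seat below 0.06 m and z of tin1_center in the frame of nest_empty_seat above 0.02 m and contact force between the fingers and tin1 below 0.01 N).
It fails at once if a second tin leaves the gate (x of tin2_center in the frame of feeder below -0.03 m).
It fails at once if a packed tin is pushed out of place (distance of any of packed_b_center, packed_c_center from where it was at the start of the episode above 0.02 m).
It fails at once if something else on the bench is knocked away by more than 30 mm (distance of any of tape, tape_gun, scoop, spare_tin, cutter, stamp from where it was at the start of the episode above 0.03 m).
It also fails if it takes over 56 s, if anything falls off the work surface, if the arm or the gripper's body presses on something with over 40 N, if the wrist force passes 120 N, or if a joint passes its speed limit or range.

## Working session

There is one attempt and no reset: what is moved stays moved. The work goes in short steps, Python scripts to look and compute and a tool call to move; the robot and the scene stay as the last step left them, time stands still between calls to the robot, and variables do not carry over. Pictures are saved under pics/ and viewed, and the job is handed in when it is done.

Besides the shell and the picture viewer there is one more tool, called after "Emit:" by a JSON object that holds its "method" and its "body", one argument or row to a line. send_rows: Moves the arm, as the interface text tells. Its arguments: {"type":"object","properties":{"rows":{"type":"array"},"force":{"type":"number"}},"required":["rows"]}

```bash
ls; mkdir -p pics
python3 - <<'E'
from bench import ctrl, imaging, workorder
import cv2
print(ctrl.read_state()); print(ctrl.tip_reach)
for n in("side","top"):
    cv2.imwrite(f"pics/{n}0.png",imaging.get_image(n)); print(n,imaging.calibration(n))
E
```

```text
pics
{'clock': 0.0, 'joint_positions': array([-1.31078777e+00,  1.16461987e-01,  1.44229588e+00,  2.24347108e-05,
        1.58403387e+00, -3.78369649e-02]), 'joint_velocities': array([ 0.00110415,  0.0009744 , -0.00136505,  0.00068157, -0.00119481,
       -0.00027079]), 'tau': array([-1.87600221e-03, -7.31991220e+01, -6.32491350e+01, -1.95594384e-04,
        6.31461371e-03,  1.41388801e-05]), 'tcp_pos': array([ 0.19800926, -0.64509822,  0.24455935]), 'ee_rot': array([ 0.56892304, -0.56838126,  0.42060534, -0.41995293]), 'wrist_force': array([-0.26131312, -0.24571615,  0.2788156 ]), 'torque': array([ 0.06653616, -0.01416317, -0.00109079]), 'grip_width': 0.08553587022977932}
0.014
side {'fx': 458.7040008392898, 'fy': 458.7040008392898, 'cx': 329.7682921917145, 'cy': 236.6705233791543, 'dist_coeffs': array([-0.07270147,  0.        ,  0.        ,  0.        ,  0.        ]), 'origin': array([-0.10941516,  0.56303084,  1.03987124]), 'attitude': array([ 0.13878502, -0.38587902,  0.85139178, -0.32705984])}
top {'fx': 547.7525524725397, 'fy': 547.7525524725397, 'cx': 320.1453280374859, 'cy': 238.30661967958827, 'dist_coeffs': array([-0.14391,  0.     ,  0.     ,  0.     ,  0.     ]), 'origin': array([0.44308906, 0.00364165, 1.3411513 ]), 'attitude': array([ 0.0247476 , -0.70004741,  0.71322607, -0.02509492])}
```

View pics/top0.png

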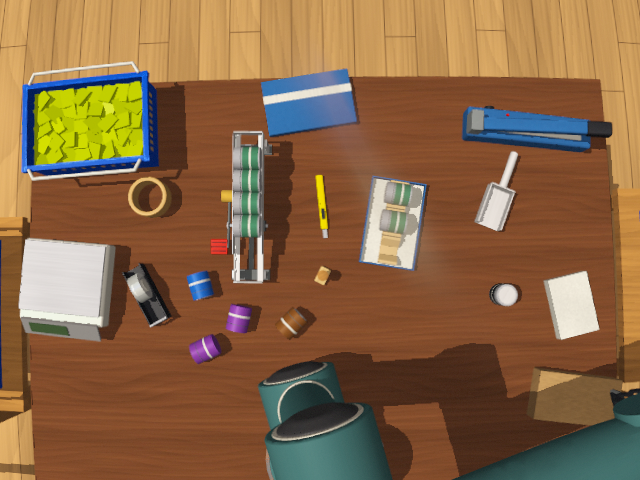

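View pics/side0.png

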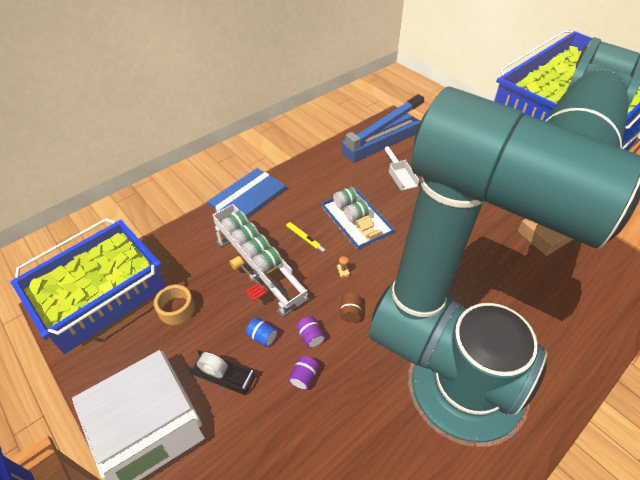

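Top view: the feeder is at about (248,207) with its lip at (250,280). The red pad is at (219,246), the brass counterweight at (227,196) and four green tins at (247,158)–(247,225). The gift box is at (394,223), its empty nest at about (390,248). The blue, brown and purple tins are decoys.

```bash
cat > h.py <<'E'
import numpy as np, cv2
from scipy.spatial.transform import Rotation as R
from bench import ctrl, imaging, workorder
def cal(n):
    c=imaging.calibration(n); K=np.array([[c['fx'],0,c['cx']],[0,c['fy'],c['cy']],[0,0,1]])
    q=c['attitude']; M=R.from_quat([q[1],q[2],q[3],q[0]]).as_matrix()
    return K,np.array(c['dist_coeffs']),M,np.array(c['origin'])
def ray(n,uv):
    K,d,M,o=cal(n); p=cv2.undistortPoints(np.array([[uv]],float),K,d)[0,0]
    return o,M@np.array([p[0],p[1],1])
def plane(n,uv,z):
    o,v=ray(n,uv); return o+v*(z-o[2])/v[2]
def tri(a,b):
    o1,v1=ray("side",a);o2,v2=ray("top",b)
    v1/=np.linalg.norm(v1);v2/=np.linalg.norm(v2)
    t=np.linalg.lstsq(np.c_[v1,-v2],o2-o1,rcond=None)[0]
    p,q=o1+t[0]*v1,o2+t[1]*v2
    return (p+q)/2,np.linalg.norm(p-q)
def proj(n,P):
    K,d,M,o=cal(n); rv=cv2.Rodrigues(M.T)[0]
    return cv2.projectPoints(np.atleast_2d(np.array(P,float)),rv,-M.T@o,K,d)[0][:,0]
def tool():
    s=ctrl.read_state(); q=s['ee_rot']; return s['tcp_pos'],R.from_quat([q[1],q[2],q[3],q[0]]).as_matrix()
E
python3 - <<'E'
from h import *
p,M=tool();print(p,M.round(3))
t=cv2.imread('pics/top0.png');s=cv2.imread('pics/side0.png')
cv2.imwrite('pics/c1.png',cv2.resize(t[120:300,200:290],None,fx=3.3,fy=3.3,interpolation=2))
cv2.imwrite('pics/c2.png',cv2.resize(t[165:285,345:445],None,fx=5,fy=5,interpolation=2))
cv2.imwrite('pics/c3.png',cv2.resize(s[195:325,200:330],None,fx=4.6,fy=4.6,interpolation=2))
cv2.imwrite('pics/c4.png',cv2.resize(s[175:260,310:410],None,fx=6,fy=6,interpolation=2))
for n,im in(("top",t),("side",s)):
    h=cv2.cvtColor(im,cv2.COLOR_BGR2HSV)
    m=cv2.inRange(h,(0,190,120),(6,255,255))|cv2.inRange(h,(175,190,120),(180,255,255))
    k,l,st,ce=cv2.connectedComponentsWithStats(m)
    print(n,[(st[i].tolist(),ce[i].round(1)) for i in range(1,k) if st[i,4]>20])
print(plane('top',(219,246),.056))
E
```

```text
[ 0.19800291 -0.64514385  0.24463578] [[ 0.293 -0.     0.956]
 [-0.956  0.001  0.293]
 [-0.001 -1.     0.   ]]
top [([210, 239, 18, 16, 209], array([218.5, 246.1]))]
side [([246, 284, 20, 16, 147], array([255.2, 291.7]))]
[0.52008131 0.24132295 0.056     ]
```

View pics/c1.png

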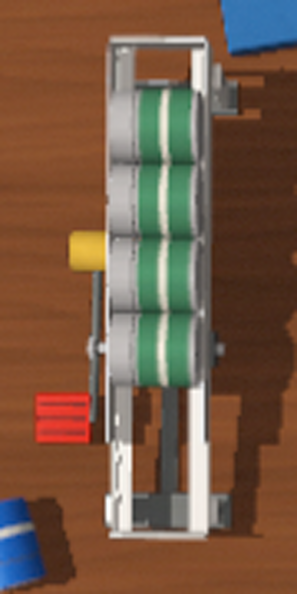

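View pics/c2.png

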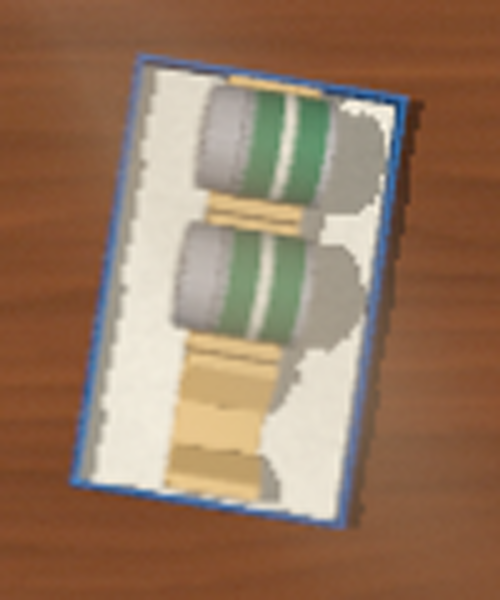

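View pics/c3.png

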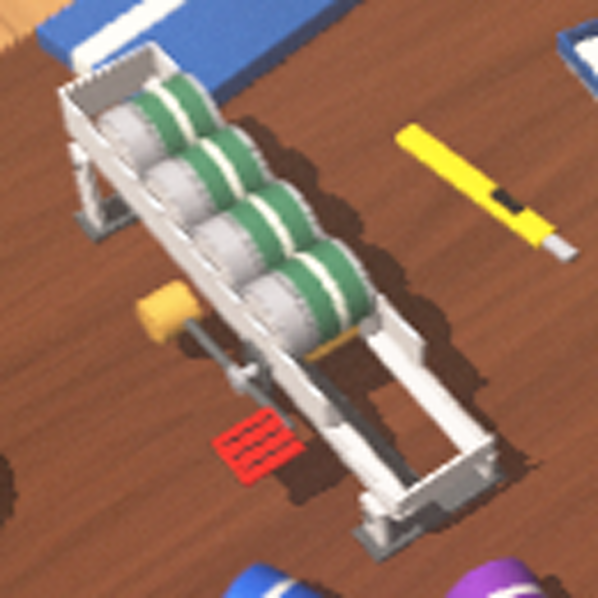

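View pics/c4.png

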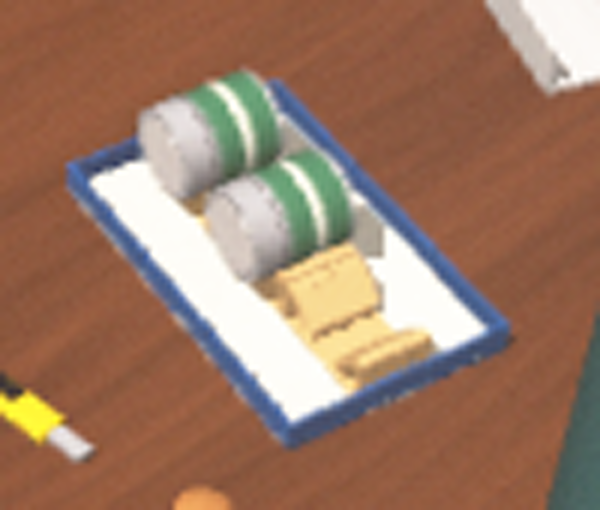

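Run:
```python
from h import *
pad,g=tri((255.2,291.7),(218.5,246.1)); print('pad',pad,g)
c1=lambda x,y:(200+x/3.3-.35,120+y/3.3-.35); c2=lambda x,y:(345+x/5-.4,165+y/5-.4)
L=plane('top',c1(95,347),.046);Rr=plane('top',c1(219,349),.046); print('axis',L,Rr)
d=(L-Rr);print('yaw from axis',np.degrees(np.arctan2(-d[0],d[1])))
# feet / front lip edge
a=plane('top',c1(108,535),.078);b=plane('top',c1(210,535),.078);print('lip',a,b,np.linalg.norm(a-b))
C=[plane('top',c2(*p),.018) for p in((138,57),(408,97),(346,527),(73,486))]
C=np.array(C);print(C.round(4)); print([np.linalg.norm(C[i]-C[(i+1)%4]).round(4) for i in range(4)],C.mean(0))
v=(C[0]+C[1]-C[2]-C[3])/2; w=(C[0]+C[3]-C[1]-C[2])/2
print('box long dir',np.degrees(np.arctan2(v[1],v[0])),'short',np.degrees(np.arctan2(w[1],w[0])))
vh=v/np.linalg.norm(v)
print('nest predicted seat', C.mean(0)-vh*.068)
# nest visible: four corners of nest top z=.030 
N=[plane('top',c2(*p),.029) for p in((187,343),(282,350),(260,500),(165,487))]
N=np.array(N);print(N.round(4),N.mean(0),[np.linalg.norm(N[i]-N[(i+1)%4]).round(4) for i in range(4)])
im=cv2.imread('pics/top0.png')
h=cv2.cvtColor(im,cv2.COLOR_BGR2HSV); m=cv2.inRange(h,(60,90,50),(90,255,255))
k,l,st,ce=cv2.connectedComponentsWithStats(m)
for i in range(1,k):
    if st[i,4]>20: print(st[i],ce[i])
```

```text
pad [0.51992372 0.24301528 0.05229455] 0.0004944993283976321
axis [0.57089895 0.22018797 0.046     ] [0.56768717 0.13027601 0.046     ]
yaw from axis -2.0458129133920853
lip [0.43544355 0.20674266 0.078     ] [0.43432563 0.13507588 0.078     ] 0.07167549189155333
[[ 0.6871 -0.1282  0.018 ]
 [ 0.6653 -0.2608  0.018 ]
 [ 0.4553 -0.2233  0.018 ]
 [ 0.4779 -0.0912  0.018 ]]
[np.float64(0.1343), np.float64(0.2133), np.float64(0.1341), np.float64(0.2125)] [ 0.57139479 -0.17587185  0.018     ]
box long dir -10.066980544201272 short 80.50083438191406
nest predicted seat [ 0.50444171 -0.1639855   0.018     ]
[[ 0.5453 -0.147   0.029 ]
 [ 0.5411 -0.1929  0.029 ]
 [ 0.469  -0.1802  0.029 ]
 [ 0.4762 -0.1346  0.029 ]] [ 0.50790113 -0.16366712  0.029     ] [np.float64(0.0461), np.float64(0.0731), np.float64(0.0462), np.float64(0.0702)]
[242 147   7  90 471] [244.56900212 190.60934183]
[251 147   7  90 520] [253.60769231 190.37115385]
[ 259  363  133  117 6785] [325.77995578 443.25541636]
[280 384  33  39 672] [294.0327381  401.69494048]
[ 459  394  181   86 6706] [580.73739934 453.85296749]
```

Emit:
{"method": "send_rows", "body": {
  "rows": [
    [1,[-0.8,0,0.59],0],
    [1,[-0.8,0,0.59],0],
    [1,[-0.8,0,0.59],0],
    [1,[-0.8,0,0.59],0],
    [1,[-0.8,0,0.59],0],
    [1,[-0.8,0,0.59],0],
    [1,[-0.8,0,0.59],0],
    [1,[-0.8,0,0.59],0],
    [1,[-0.8,0,0.59],0],
    [1,[-0.8,0,0.59],0]
  ],
  "force": 30
}}

```text
clock: 0.93
tcp_pos: [0.3297, -0.2683, 0.2451]
ee_rot: [0.569, -0.568, 0.42, -0.421]
wrist_force: [0.7, -0.2, -0.1]
grip_width: -0.0
```

Emit:
{"method": "send_rows", "body": {
  "rows": [
    [1,[-0.8,0,0.59],0],
    [1,[-0.8,0,0.59],0],
    [1,[-0.8,0,0.59],0],
    [1,[-0.8,0,0.59],0],
    [1,[-0.8,0,0.59],0],
    [1,[-0.8,0,0.59],0],
    [1,[-0.8,0,0.59],0],
    [1,[-0.8,0,0.59],0],
    [1,[-0.8,0,0.59],0],
    [1,[-0.8,0,0.59],0]
  ]
}}

```text
clock: 1.77
tcp_pos: [0.4615, 0.1073, 0.2452]
ee_rot: [0.569, -0.569, 0.42, -0.42]
wrist_force: [0.4, -0.7, -0.5]
grip_width: -0.0001
```

Emit:
{"method": "send_rows", "body": {
  "rows": [
    [1,[-0.8,0,0.59],0],
    [1,[-0.8,0,0.59],0],
    [1,[-0.8,0,0.59],0],
    [1,[-0.8,0,0.59],0],
    [1,[0,0.7,0],0.95],
    [1,[0,0.7,0],0.95],
    [1,[0,0.7,0],0.95],
    [1,[0,0.7,0],0.95],
    [1,[0,0,0],0]
  ]
}}

```text
clock: 2.52
tcp_pos: [0.512, 0.2543, 0.1273]
ee_rot: [0.488, -0.493, 0.51, -0.508]
wrist_force: [-0.6, -0.3, -1.6]
grip_width: 0.0002
```

Run:
```python
from h import *
p,M=tool();print(p,M.round(3),ctrl.tip_reach,ctrl.read_state()['clock'],ctrl.read_state()['grip_width'])
cv2.imwrite('pics/s1.png',imaging.get_image('side')[150:390,130:450].repeat(2,0).repeat(2,1))
```

```text
[0.51196418 0.25425629 0.12732934] [[-0.038 -0.007  0.999]
 [-0.999 -0.003 -0.038]
 [ 0.003 -1.    -0.007]] 0.014 2.5167 0.000203320051037094
```

View pics/s1.png

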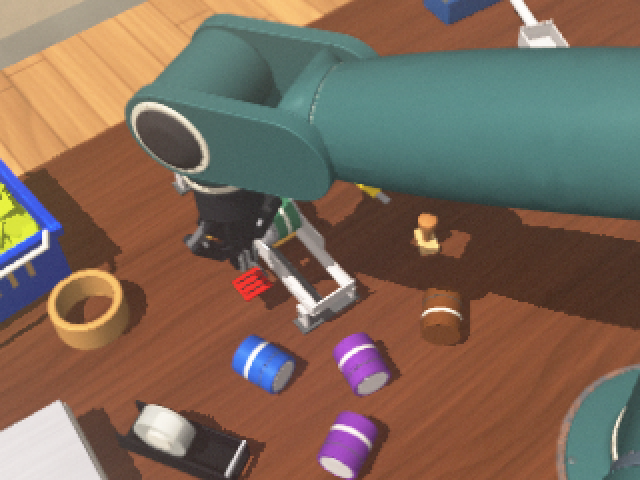

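Emit:
{"method": "send_rows", "body": {
  "rows": [
    [1,[0,0.35,0],0],
    [1,[0,0.35,0],0],
    [1,[0,0.35,0],0],
    [1,[0,0.3,0],0],
    [1,[0,0,0],0]
  ]
}}

```text
clock: 2.98
tcp_pos: [0.5132, 0.2546, 0.0764]
ee_rot: [0.49, -0.493, 0.509, -0.508]
wrist_force: [-0.2, 0.2, -1.5]
grip_width: 0.0002
```

Emit:
{"method": "send_rows", "body": {
  "rows": [
    [1,[0,0.25,0],0],
    [1,[0,0.2,0],0],
    [1,[0,0.2,0],0],
    [1,[0,0.1,0],0],
    [1,[0,0,0],0]
  ]
}}

```text
clock: 3.4
tcp_pos: [0.514, 0.255, 0.0484]
ee_rot: [0.491, -0.492, 0.508, -0.508]
wrist_force: [-2.0, 0.2, 2.8]
grip_width: 0.0001
```

Emit:
{"method": "send_rows", "body": {
  "rows": [
    [1,[0,0.1,0],0],
    [1,[0,0.05,0],0],
    [1,[0,0,0],0]
  ]
}}

```text
clock: 3.65
tcp_pos: [0.5144, 0.2551, 0.0435]
ee_rot: [-0.492, 0.491, -0.508, 0.508]
wrist_force: [-1.2, -0.2, 3.9]
grip_width: -0.0002
```

Emit:
{"method": "send_rows", "body": {
  "rows": [
    [1,[0,0.05,0],0],
    [1,[0,0.04,0],0],
    [1,[0,0,0],0],
    [1,[0,0,0],0],
    [1,[0,0,0],0],
    [1,[0,0,0],0],
    [1,[0,0,0],0]
  ]
}}

```text
clock: 4.23
tcp_pos: [0.5148, 0.2553, 0.0428]
ee_rot: [-0.492, 0.491, -0.508, 0.509]
wrist_force: [-16.8, -6.9, 35.7]
grip_width: 0.0001
```

Run:
```python
from h import *
cv2.imwrite('pics/s2.png',imaging.get_image('side')[190:330,180:340].repeat(4,0).repeat(4,1))
```

```text
(no output)
```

View pics/s2.png

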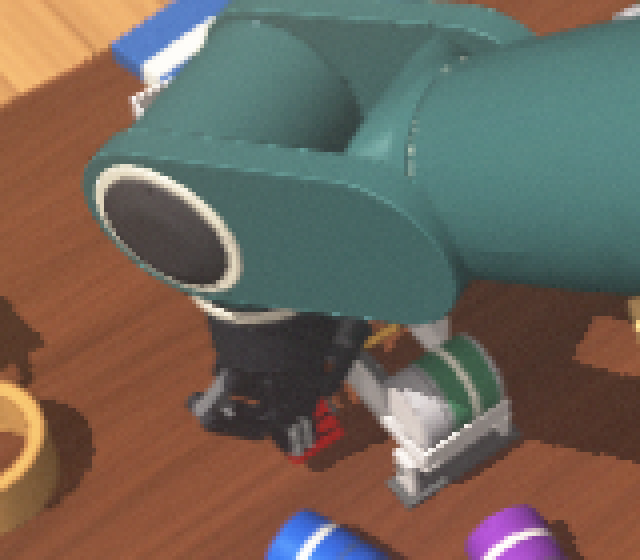

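The pad is at its stop (36 N) and one tin now sits at the lip, at about crop pixel (445,390). I'm lifting to let the rocker come back.

Emit:
{"method": "send_rows", "body": {
  "rows": [
    [1,[0,-0.1,0],0],
    [1,[0,-0.4,0],0],
    [1,[0,-0.8,0],0],
    [0,[0,-0.9,0],0],
    [0,[0,-0.9,0],0],
    [0,[0,-0.9,0],0],
    [0,[0,-0.6,0],0],
    [0,[0,0,0],0]
  ]
}}

```text
clock: 4.95
tcp_pos: [0.5155, 0.2556, 0.2297]
ee_rot: [-0.494, 0.489, -0.507, 0.509]
wrist_force: [0.6, 0.3, 0.7]
grip_width: 0.0604
```

Emit:
{"method": "send_rows", "body": {
  "rows": [
    [0,[0,0,-1],0],
    [0,[0,0,-1],0],
    [0,[0,0,-1],0],
    [0,[0,0,-1],0],
    [0,[0,0,0],0],
    [0,[0,0,0],0]
  ]
}}

```text
clock: 5.45
tcp_pos: [0.3532, 0.2607, 0.2239]
ee_rot: [-0.493, 0.491, -0.508, 0.508]
wrist_force: [0.1, 0.1, 0.5]
grip_width: 0.0853
```

Run:
```python
from h import *
p,M=tool();print(p,M.round(3),ctrl.tip_reach,ctrl.read_state()['clock'],ctrl.read_state()['grip_width'])
a=imaging.get_image('side');b=imaging.get_image('top')
cv2.imwrite('pics/sideA.png',a);cv2.imwrite('pics/topA.png',b)
a=cv2.resize(a[195:325,200:330],(600,600),interpolation=2)
cv2.imwrite('pics/s3.png',a)
cv2.imwrite('pics/t3.png',b[120:300,180:340].repeat(3,0).repeat(3,1))
```

```text
[0.35318771 0.26068206 0.22387747] [[-0.032  0.002  0.999]
 [-0.999  0.001 -0.032]
 [-0.001 -1.     0.002]] 0.014 5.45 0.08529925327358052
```

View pics/s3.png

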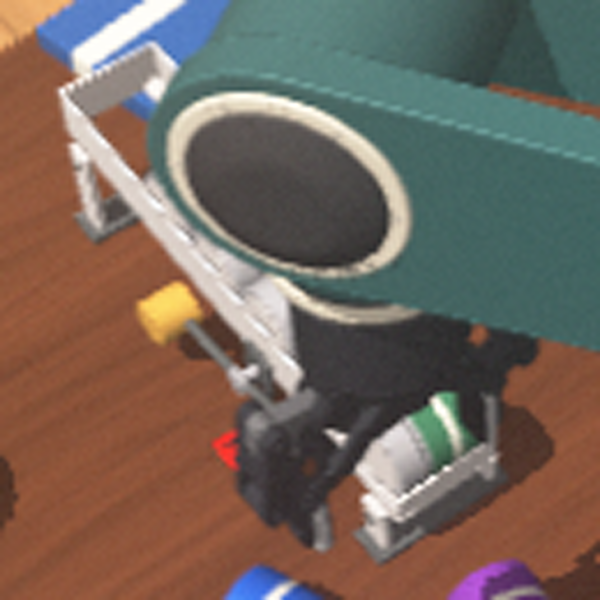

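View pics/t3.png

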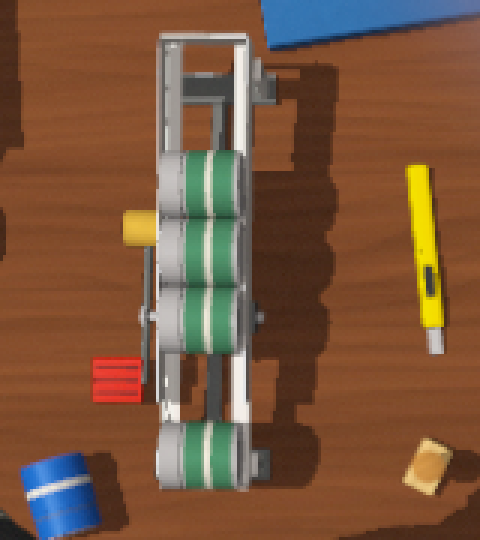

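Run:
```python
from h import *
b=cv2.imread('pics/topA.png')
cv2.imwrite('pics/t4.png',cv2.resize(b[250:290,225:275],(800,640),interpolation=cv2.INTER_NEAREST))
```

```text
(no output)
```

View pics/t4.png

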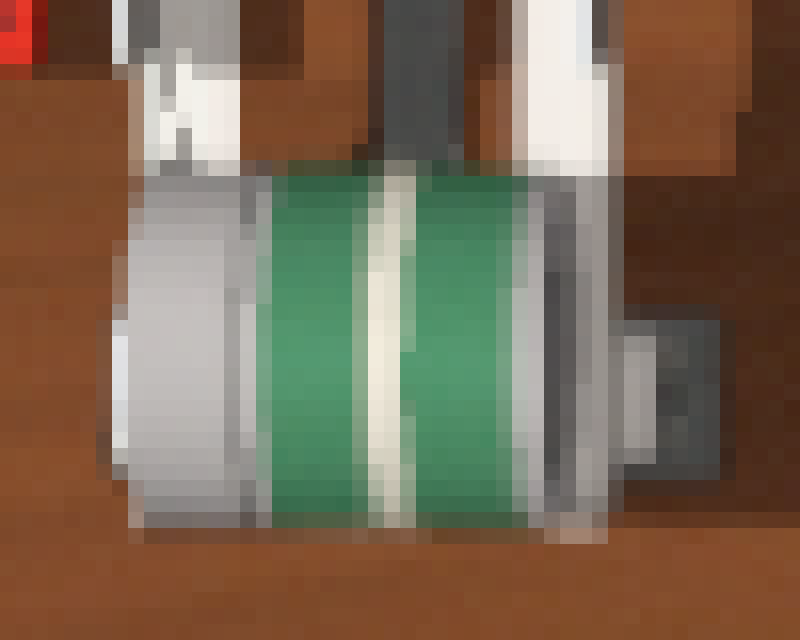

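Run:
```python
from h import *
l=plane('top',(232.4,272),.099);r=plane('top',(258.7,272),.099)
t=plane('top',(246,259.9),.073);b=plane('top',(246,282.4),.073)
print(l,r,l[1]-r[1],t,b,t[0]-b[0]); c=np.array([(t[0]+b[0])/2,(l[1]+r[1])/2,.073]);print('tin',c)
# row-wise white stripe for axis direction & feeder direction
im=cv2.imread('pics/topA.png');h=cv2.cvtColor(im,cv2.COLOR_BGR2HSV); m=cv2.inRange(h,(55,90,50),(90,255,255))
for r0,r1,z in((262,282,.099),(215,237,.11),(195,213,.12),(171,190,.13)):
    ys,xs=np.nonzero(m[r0:r1,225:275]); print(xs.mean()+225,ys.mean()+r0, plane('top',(xs.mean()+225,ys.mean()+r0),z))
    # tilt of stripe: per-row green centroid
    cc=np.polyfit([r for r in range(r0+3,r1-3)],[np.nonzero(m[r,225:275])[0].mean() for r in range(r0+3,r1-3)],1); print(cc[0])
```

```text
[0.45774906 0.20307826 0.099     ] [0.45677555 0.1430319  0.099     ] 0.060046358335667044 [0.48560704 0.1751973  0.073     ] [0.43347497 0.17579438 0.073     ] 0.052132064212822404
tin [0.45954101 0.17305508 0.073     ]
248.82075471698113 271.50471698113205 [0.45827034 0.16553422 0.099     ]
-0.013786213786214417
248.82532751091702 225.34061135371178 [0.56244101 0.16303185 0.11      ]
-0.03910427807486653
248.9119170984456 203.38860103626942 [0.6111256 0.1611542 0.12     ]
-0.026223776223775724
249.1688888888889 179.93777777777777 [0.66278838 0.15895426 0.13      ]
0.004995004995005296
```

Emit:
{"method": "send_rows", "body": {
  "rows": [
    [0,[0.52,0.3,0.68],0],
    [0,[0.53,0.4,0.68],0],
    [0,[0.53,0.5,0.68],0],
    [0,[0.52,0.7,0.68],0],
    [0,[0,0,0],0],
    [0,[0,0,0],0],
    [0,[0,0,0],0]
  ]
}}

```text
clock: 6.13
tcp_pos: [0.4592, 0.1738, 0.149]
ee_rot: [0.491, -0.491, 0.509, -0.508]
wrist_force: [0.2, 0.7, 0.4]
grip_width: 0.0855
```

Run:
```python
from h import *
p,M=tool();print(p,M.round(3))
b=imaging.get_image('side')
cv2.imwrite('pics/t5.png',cv2.resize(b[190:340,200:360],(800,600),interpolation=2))
```

```text
[0.45920429 0.17383773 0.14902368] [[-0.035 -0.001  0.999]
 [-0.999 -0.    -0.035]
 [ 0.    -1.    -0.001]]
```

View pics/t5.png

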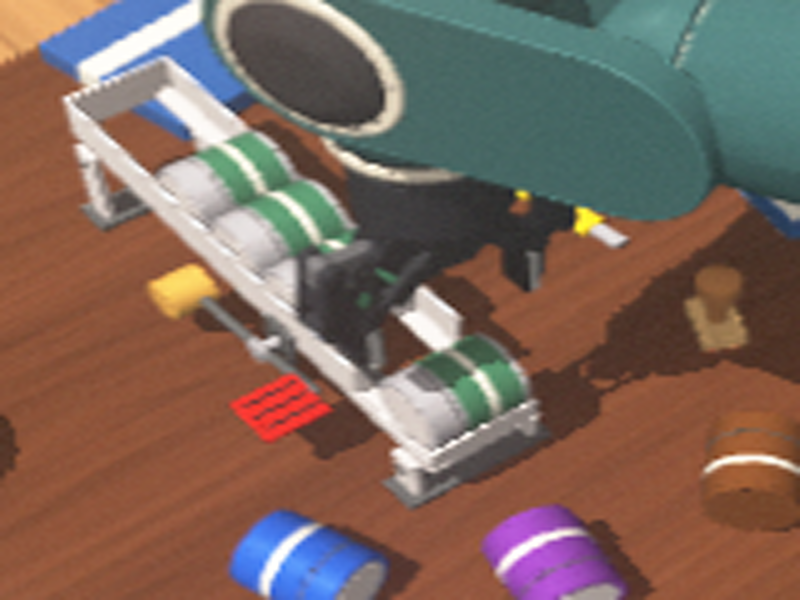

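The tin is at the lip at crop pixel (455,385), the red pad is back up at (280,405), and the jaws straddle the tin along its axis. I'm descending to grasp.

Emit:
{"method": "send_rows", "body": {
  "rows": [
    [0,[0,0.5,0],0],
    [0,[0,0.5,0],0],
    [0,[0,0.5,0],0],
    [0,[0,0.37,0],0],
    [0,[0,0.2,0],0],
    [0,[0,0,0],0],
    [0,[0,0,0],0]
  ]
}}

```text
clock: 6.77
tcp_pos: [0.4588, 0.1746, 0.0675]
ee_rot: [-0.492, 0.491, -0.508, 0.508]
wrist_force: [-0.0, -0.4, 0.0]
grip_width: 0.0852
```

Emit:
{"method": "send_rows", "body": {
  "rows": [
    [0.5,[0,0,0],0],
    [0.7,[0,0,0],0],
    [1,[0,0,0],0],
    [1,[0,0,0],0],
    [1,[0,0,0],0],
    [1,[0,0,0],0]
  ],
  "force": 35
}}

```text
clock: 7.27
tcp_pos: [0.4592, 0.1744, 0.0678]
ee_rot: [-0.492, 0.491, -0.508, 0.509]
wrist_force: [-1.2, 0.7, 6.6]
grip_width: 0.0593
```

Run:
```python
from h import *
p,M=tool();s=ctrl.read_state();print(p,s['grip_width'],s['wrist_force'],ctrl.tip_reach)
b=imaging.get_image('side')
cv2.imwrite('pics/t6.png',cv2.resize(b[220:320,220:340],(720,600),interpolation=2))
```

```text
[0.45916656 0.17443625 0.06780888] 0.05930863532375906 [-1.1810874   0.65971143  6.60971179] 0.014
```

View pics/t6.png

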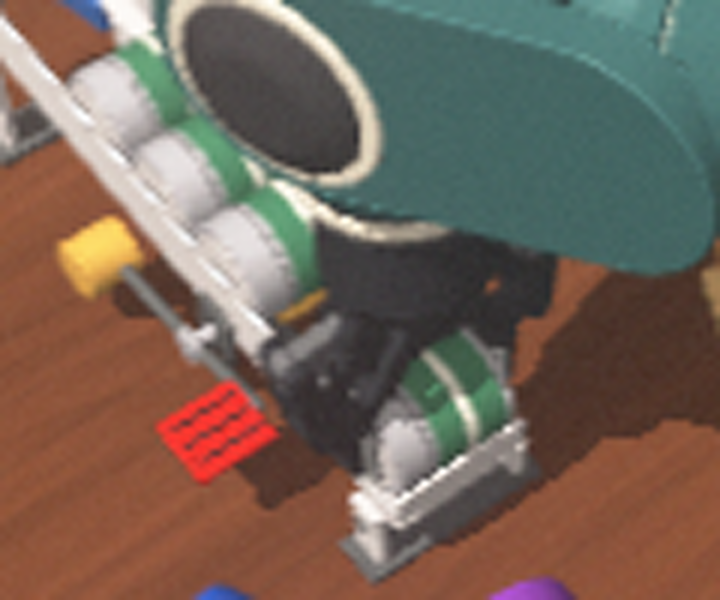

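Emit:
{"method": "send_rows", "body": {
  "rows": [
    [1,[0,0,0],0],
    [1,[0,-0.2,0],0],
    [1,[0,-0.4,0],0],
    [1,[0,-0.6,0],0],
    [1,[0,-0.6,0],0],
    [1,[0,-0.6,0],0],
    [1,[0,-0.4,0],0],
    [1,[0,-0.2,0],0],
    [1,[0,0,0],0],
    [1,[0,0,0],0]
  ],
  "force": 50
}}

```text
clock: 8.15
tcp_pos: [0.4585, 0.1741, 0.1861]
ee_rot: [0.491, -0.491, 0.508, -0.508]
wrist_force: [1.4, -0.6, -1.1]
grip_width: 0.0597
```

Run:
```python
from h import *
p,M=tool();s=ctrl.read_state();print(p,s['grip_width'],s['wrist_force'],M.round(3))
b=imaging.get_image('side')
cv2.imwrite('pics/t7.png',cv2.resize(b[200:320,220:364],(720,600),interpolation=2))
```

```text
[0.45852151 0.17407375 0.18614062] 0.05972428575340111 [ 1.39185048 -0.64049219 -1.0814581 ] [[-0.034 -0.     0.999]
 [-0.999 -0.    -0.034]
 [ 0.    -1.    -0.   ]]
```

View pics/t7.png

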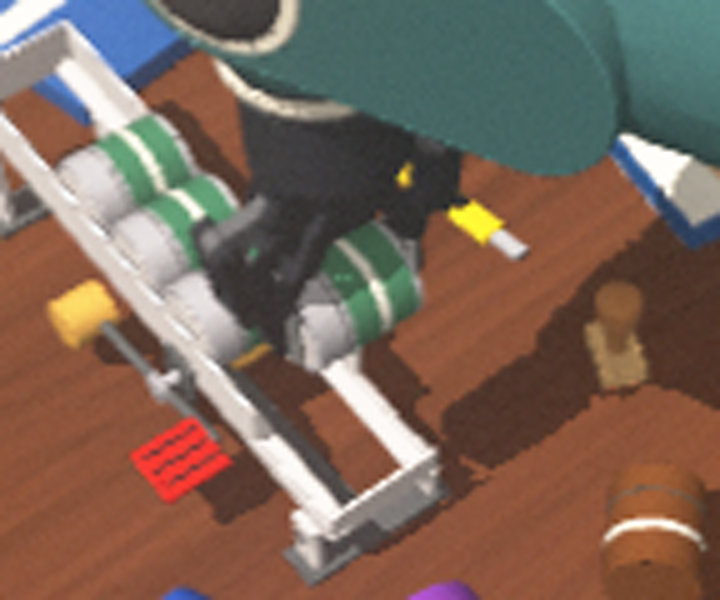

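Run:
```python
from h import *
b=cv2.imread('pics/top0.png')
cv2.imwrite('pics/t8.png',cv2.resize(b[205:273,358:426],None,fx=8.8,fy=8.8,interpolation=cv2.INTER_CUBIC))
```

```text
(no output)
```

View pics/t8.png

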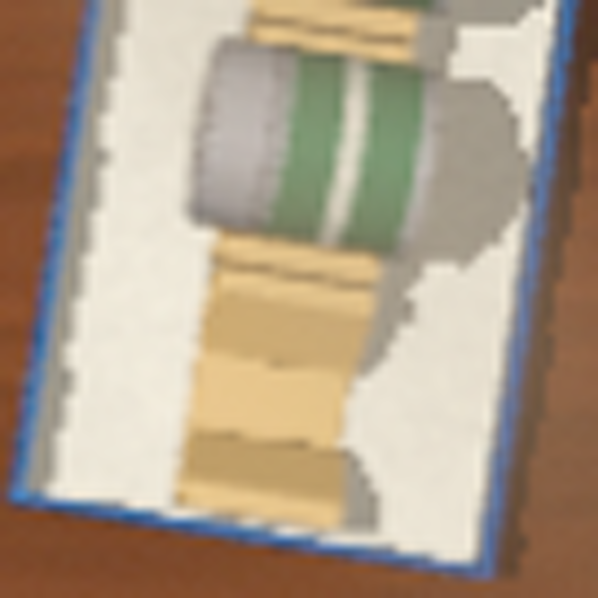

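Run:
```python
from h import *
f=lambda x,y:(358+x/8.8-.44,205+y/8.8-.44)
P=lambda x,y,z:plane('top',f(x,y),z)
print('bottom flat',P(270,401,.010)); 
u=(P(215,267,.03)+P(382,290,.03))/2; lo=(P(178,502,.03)+P(342,526,.03))/2
print('nest ends',u,lo,np.linalg.norm(u-lo),(u+lo)/2)
tl,tr=P(197,357,.01),P(353,370,.01);bl,br=P(187,430,.01),P(340,447,.01)
print('widths',np.linalg.norm(tl-tr),np.linalg.norm(bl-br),np.linalg.norm(tl-bl))
# packed tin: top silhouettes
l=P(205,133,.066);r=P(432,150,.066);print(l,r,np.linalg.norm(l-r),(l+r)/2)
tt=P(325,50,.040);bb=P(300,235,.040);print(np.linalg.norm(tt-bb),(tt+bb)/2)
vh=np.array([np.cos(np.radians(-9.8)),np.sin(np.radians(-9.8)),0])
print('box-based',np.array([.5714,-.1759,0])-.068*vh, 'tin-based',(tt+bb)/2-.068*vh)
```

```text
bottom flat [ 0.50509823 -0.16334871  0.01      ]
nest ends [ 0.53753049 -0.16959404  0.03      ] [ 0.47339817 -0.15731243  0.03      ] 0.06529771891651688 [ 0.50546433 -0.16345324  0.03      ]
widths 0.043564613299605856 0.042782973535778895 0.02044829564362373
[ 0.57425068 -0.14091584  0.066     ] [ 0.56863968 -0.20160055  0.066     ] 0.06094355766922278 [ 0.57144518 -0.1712582   0.066     ]
0.051112782282566764 [ 0.57386017 -0.17315389  0.04      ]
box-based [ 0.50439226 -0.16432575  0.        ] tin-based [ 0.50685243 -0.16157964  0.04      ]
```

Emit:
{"method": "send_rows", "body": {
  "rows": [
    [1,[0.4,0,0.07],0],
    [1,[0.7,0,0.12],0],
    [1,[0.95,0,0.16],0],
    [1,[0.95,0,0.17],0],
    [1,[0.95,0,0.17],0],
    [1,[0.95,0,0.17],0],
    [1,[0.95,0,0.17],0],
    [1,[0.95,0,0.16],0],
    [1,[0.8,0,0.13],0],
    [1,[0.5,0,0.09],0]
  ]
}}

```text
clock: 9.03
tcp_pos: [0.5035, -0.1545, 0.1848]
ee_rot: [0.491, -0.492, 0.509, -0.508]
wrist_force: [-0.3, 0.2, -1.8]
grip_width: 0.0593
```

Emit:
{"method": "send_rows", "body": {
  "rows": [
    [1,[0.29,0,0.04],0],
    [1,[0,0.5,0],0.83],
    [1,[0,0.6,0],0.83],
    [1,[0,0.4,0],0],
    [1,[0,0.2,0],0],
    [1,[0,0,0],0],
    [1,[0,0,0],0]
  ]
}}

```text
clock: 9.62
tcp_pos: [0.5052, -0.1629, 0.1186]
ee_rot: [0.454, -0.454, 0.543, -0.542]
wrist_force: [-0.1, 0.3, -0.6]
grip_width: 0.0598
```

Run:
```python
from h import *
p,M=tool();s=ctrl.read_state();print(p,s['grip_width'],s['wrist_force'],M.round(3),s['clock'],np.degrees(np.arctan2(M[1,0],M[0,0])))
w=np.array([.505,-.1635,0])-p; print('delta units tool',(M.T@w/.04).round(3))
b=imaging.get_image('side');cv2.imwrite('pics/sideB.png',b)
cv2.imwrite('pics/t9.png',cv2.resize(b[150:270,300:444],(720,600),interpolation=2))
b=imaging.get_image('top');cv2.imwrite('pics/t10.png',b)
```

```text
[ 0.50524247 -0.16287525  0.11857888] 0.059764264356837404 [-0.0725649   0.30009417 -0.58069267] [[-0.177 -0.001  0.984]
 [-0.984  0.    -0.177]
 [-0.    -1.    -0.001]] 9.6167 -100.18222982809337
delta units tool [ 1.700e-02  2.964e+00 -1.000e-03]
```

View pics/t9.png

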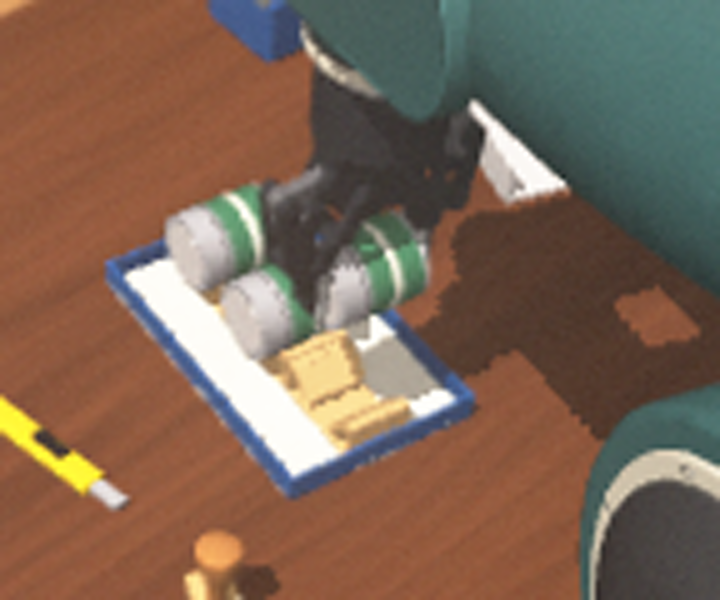

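View pics/t10.png

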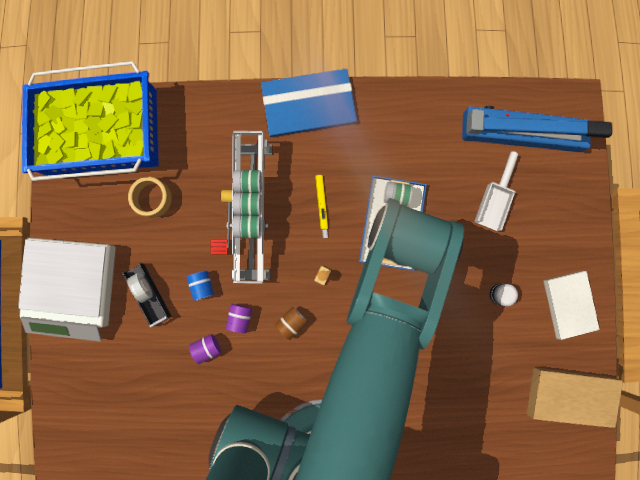

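Run:
```python
from h import *
p,M=tool()
print(p)
for dz in (0,.005,.010):
    c=p+[0,0,dz]; print(dz,[((proj('side',c+s*M[:,0])[0]-[300,150])*5).round(0) for s in(-.03,0,.03)])
    top=c+[0,0,.026]; print(((proj('side',top)[0]-[300,150])*5).round(0))
    bot=c-.03*M[:,0]-[0,0,.026]; print('bot',((proj('side',bot)[0]-[300,150])*5).round(0))
```

```text
[ 0.50571405 -0.1631489   0.11967857]
0 [array([315., 292.]), array([358., 273.]), array([400., 255.])]
[362. 240.]
bot [312. 324.]
0.005 [array([315., 286.]), array([359., 267.]), array([401., 249.])]
[363. 234.]
bot [312. 318.]
0.01 [array([316., 279.]), array([359., 261.]), array([402., 242.])]
[363. 227.]
bot [313. 312.]
```

Run:
```python
from h import *
p,M=tool(); p=np.array([.5055,-.163,.1190])
im=cv2.resize(cv2.imread('pics/sideB.png')[180:240,350:400],(700,840),interpolation=cv2.INTER_CUBIC)[:600]
im=cv2.resize(cv2.imread('pics/sideB.png')[185:225,355:395],(600,600),interpolation=cv2.INTER_CUBIC)
for dz,col in((.002,(0,0,255)),(.008,(255,0,255))):
    for s in(-.03,.03):
        t=np.linspace(0,6.28,60)
        Q=p+[0,0,dz]+s*M[:,0]+.026*(np.cos(t)[:,None]*M[:,2]+np.sin(t)[:,None]*np.array([0,0,1]))
        q=((proj('side',Q)+.5-[355,185])*15).astype(np.int32); cv2.polylines(im,[q],True,col,1)
cv2.imwrite('pics/t11.png',im)
```

```text
(no output)
```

View pics/t11.png

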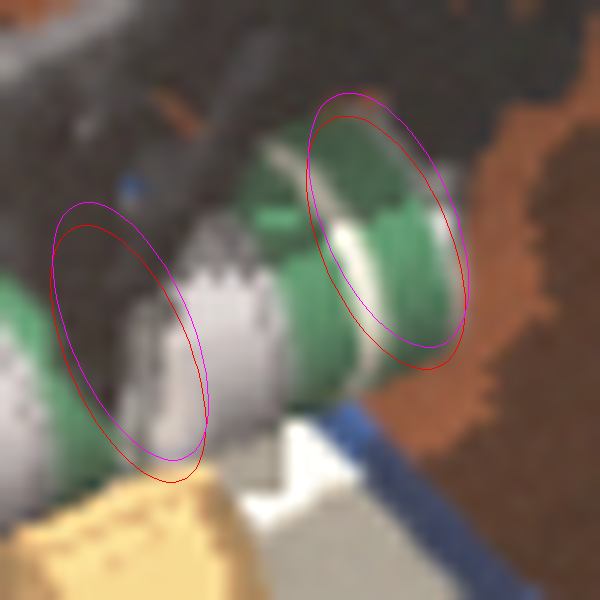

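The tin's outline lies about 5 mm above the TCP (between the red and magenta ellipses) and its ends line up with my prediction. That puts the TCP at z ≈ 0.035 when the tin is seated, so I'm lowering in stages.

Emit:
{"method": "send_rows", "body": {
  "rows": [
    [1,[0.01,0.4,0],0],
    [1,[0,0.5,0],0],
    [1,[0,0.5,0],0],
    [1,[0,0.3,0],0],
    [1,[0,0.15,0],0],
    [1,[0,0,0],0],
    [1,[0,0,0],0],
    [1,[0,0,0],0]
  ]
}}

```text
clock: 10.38
tcp_pos: [0.5058, -0.1638, 0.0459]
ee_rot: [-0.454, 0.453, -0.542, 0.543]
wrist_force: [-0.0, -0.4, -0.5]
grip_width: 0.0596
```

Emit:
{"method": "send_rows", "body": {
  "rows": [
    [1,[0,0.08,0],0],
    [1,[0,0.08,0],0],
    [1,[0,0,0],0],
    [1,[0,0,0],0],
    [1,[0,0,0],0]
  ]
}}

```text
clock: 10.8
tcp_pos: [0.5052, -0.1636, 0.0382]
ee_rot: [-0.453, 0.453, -0.543, 0.543]
wrist_force: [0.5, -0.2, -1.5]
grip_width: 0.0597
```

Emit:
{"method": "send_rows", "body": {
  "rows": [
    [1,[0,0.04,0],0],
    [1,[0,0.02,0],0],
    [1,[0,0,0],0],
    [1,[0,0,0],0]
  ]
}}

```text
clock: 11.13
tcp_pos: [0.5051, -0.1636, 0.0356]
ee_rot: [0.453, -0.453, 0.543, -0.543]
wrist_force: [-0.6, -0.3, -1.5]
grip_width: 0.0595
```

Emit:
{"method": "send_rows", "body": {
  "rows": [
    [1,[0,0.03,0],0],
    [1,[0,0.02,0],0],
    [1,[0,0,0],0],
    [1,[0,0,0],0]
  ]
}}

```text
clock: 11.47
tcp_pos: [0.5054, -0.1637, 0.035]
ee_rot: [-0.453, 0.453, -0.542, 0.543]
wrist_force: [-10.2, 2.7, 16.3]
grip_width: 0.0595
```

Emit:
{"method": "send_rows", "body": {
  "rows": [
    [1,[0,0,-0.03],0],
    [1,[0,0,0],0],
    [1,[0,0,0],0]
  ]
}}

```text
clock: 11.72
tcp_pos: [0.5048, -0.1636, 0.0347]
ee_rot: [-0.454, 0.453, -0.542, 0.543]
wrist_force: [2.5, -0.3, 6.7]
grip_width: 0.0593
```

Emit:
{"method": "send_rows", "body": {
  "rows": [
    [1,[0,0.03,0.01],0],
    [1,[0,0,0],0],
    [1,[0,0,0],0]
  ]
}}

```text
clock: 11.97
tcp_pos: [0.505, -0.1637, 0.0346]
ee_rot: [-0.454, 0.453, -0.542, 0.543]
wrist_force: [-10.7, 4.2, 23.6]
grip_width: 0.0596
```

Emit:
{"method": "send_rows", "body": {
  "rows": [
    [1,[0,-0.03,0],0],
    [1,[0,0,0],0],
    [0.25,[0,0,0],0],
    [0.2,[0,0,0],0],
    [0.1,[0,0,0],0],
    [0.05,[0,0,0],0],
    [0.05,[0,0,0],0]
  ]
}}

```text
clock: 12.55
tcp_pos: [0.5043, -0.1634, 0.0335]
ee_rot: [0.453, -0.453, 0.543, -0.542]
wrist_force: [-0.2, 0.1, 1.2]
grip_width: 0.0813
```

Run:
```python
from h import *
p,M=tool();s=ctrl.read_state();print(p,s['grip_width'],s['wrist_force'])
b=imaging.get_image('side')
cv2.imwrite('pics/t12.png',cv2.resize(b[150:270,300:444],(720,600),interpolation=2))
```

```text
[ 0.50427838 -0.16343767  0.03349263] 0.08132060680945928 [-0.18784597  0.11922415  1.17293749]
```

View pics/t12.png

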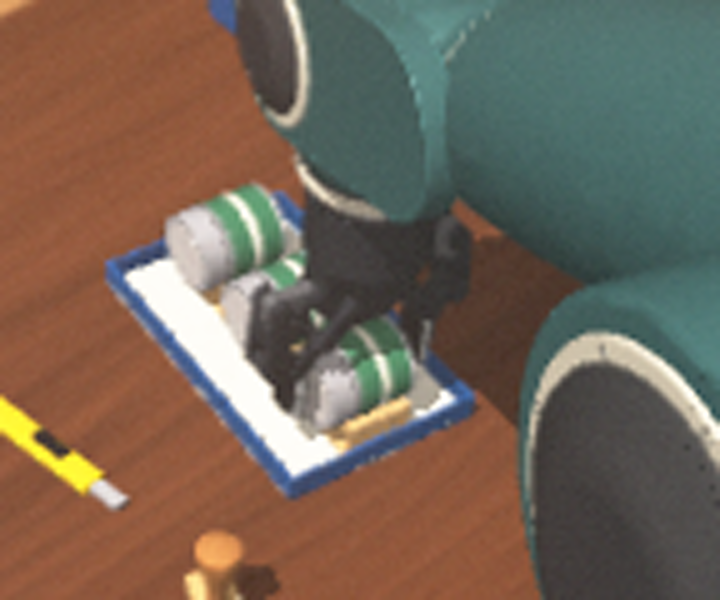

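Both fingers are clear of the tin, which lies in the nest at crop pixel (360,375). Next I retract and look from above.

Emit:
{"method": "send_rows", "body": {
  "rows": [
    [0.05,[0,-0.2,0],0],
    [0.05,[0,-0.4,0],0],
    [0.05,[0,-0.6,0],0],
    [0.05,[0,-0.8,0],0],
    [0.05,[0,-0.9,0],0],
    [0.05,[0,-0.9,0],0],
    [0.05,[0,-0.7,0],0],
    [0.05,[0,0,0],0]
  ]
}}

```text
clock: 13.27
tcp_pos: [0.5058, -0.164, 0.2209]
ee_rot: [-0.455, 0.452, -0.54, 0.545]
wrist_force: [0.7, 0.2, 0.5]
grip_width: 0.0809
```

Emit:
{"method": "send_rows", "body": {
  "rows": [
    [0,[0.8,0,0],0],
    [0,[0.9,0,0],0],
    [0,[0.9,0,0],0],
    [0,[0.9,0,0],0],
    [0,[0.9,0,0],0],
    [0,[0.9,0,0],0],
    [0,[0.7,0,0],0],
    [0,[0,0,0],0],
    [0,[0,0,0],0]
  ]
}}

```text
clock: 14.02
tcp_pos: [0.4612, -0.4007, 0.2135]
ee_rot: [0.453, -0.453, 0.543, -0.543]
wrist_force: [0.4, 0.2, -0.4]
grip_width: 0.0855
```

Run:
```python
from h import *
print(tool()[0])
b=imaging.get_image('top');cv2.imwrite('pics/topC.png',b)
cv2.imwrite('pics/t13.png',cv2.resize(b[165:285,345:445],None,fx=5,fy=5,interpolation=2))
cv2.imwrite('pics/t14.png',b[100:350,180:560].repeat(2,0).repeat(2,1))
```

```text
[ 0.46117232 -0.40068387  0.21353583]
```

View pics/t13.png

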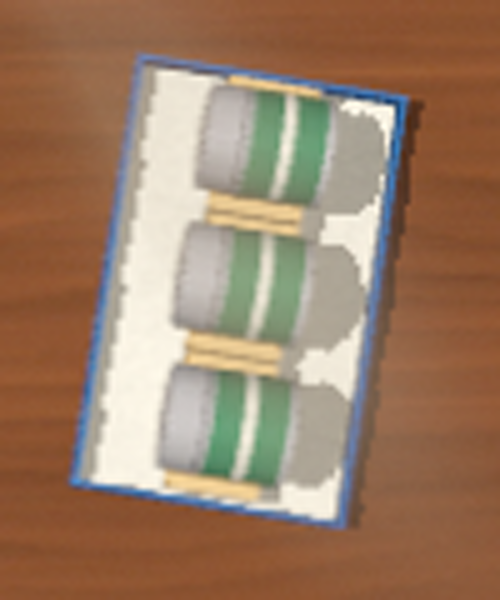

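View pics/t14.png

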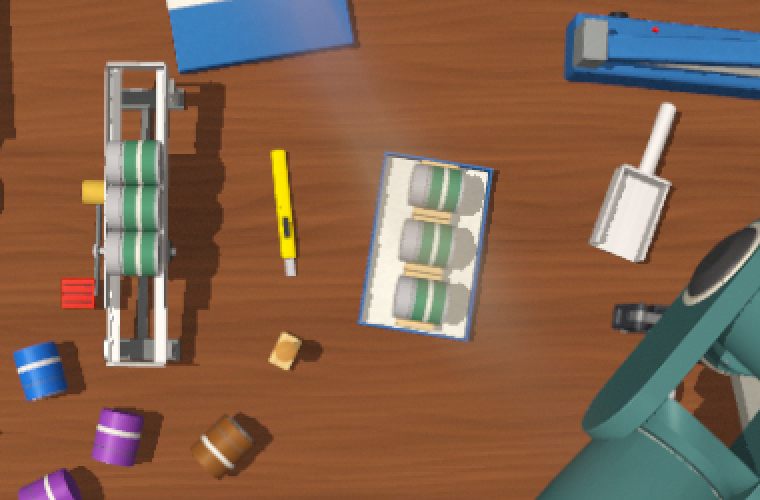

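Run:
```python
from h import *
f=lambda x,y:(345+x/5-.4,165+y/5-.4)
l=plane('top',f(163,418),.066);r=plane('top',f(293,432),.066);print(l,r,np.linalg.norm(l-r),(l+r)/2,np.degrees(np.arctan2(*(l-r)[1::-1])))
print(ctrl.read_state()['clock']); workorder.finish_job()
```

```text
[ 0.5074956  -0.13056574  0.066     ] [ 0.49976394 -0.19140672  0.066     ] 0.06133027330427057 [ 0.50362977 -0.16098623  0.066     ] 82.7576812439073
14.0667
the job is handed in; nothing more can be done
```

I fed one tin, laid it in the empty nest and handed the job in after about 14 s. No verdict is reported, so the result rests on my own checks.

- **Feeding:** I pressed the red pad until it hit its stop at 36 N and held it there for just over half a second, less than the advised second. One tin rolled to the lip, and the pictures showed the rocker back up and the other three tins held behind the gate.
- **Placing:** I gripped the tin by its two ends and lowered it until the nest pushed back at about 24 N. I let go only once the TCP stopped moving down, at the height where the tin should sit.
- **Position:** in the last top view the tin's centre is at about (0.504, −0.161). I had measured the seat at (0.505, −0.1635), so it is about 3 mm off against the 10 mm allowed.
- **Surroundings:** in the last top view the packed tins, cutter, stamp and scoop look unmoved. The arm partly hid the spare tin, and the crop left out the tape roll and tape dispenser. The gripper is well clear of everything.

**Disagreements:** my estimates of the nest centre from the box, the nest and the packed tin differed by up to about 3.5 mm. The final rough edge reading of the tin's axis was 82.8°. I measured the trough at 79–80° and commanded 79.8°; the 7° limit still covers that 3° gap.

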